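# Set a board's overhang for sawing and hold it

### The arm

A 6-joint arm with a two-finger parallel gripper is mounted at the origin on the work surface. World frame = base frame: x ahead of the robot, y to its left, z up, the work surface at z = 0. Lengths are in m, angles in rad, forces in N, time in s.
With the tool pointing down it reaches from about 0.225 to 0.875 m from the base axis. Payload 3.4 kg.
Tool frame: the origin (TCP) lies at the very end of the fingers, on their centre line; the grasp point (between the pads) lies 19 mm behind it; z points along the fingers, x is the direction in which the jaws open and shut, and the axes are right-handed (so a half turn about z gives the same grasp; the last joint's range is limited). The gripper opens to 85 mm and grips with 20 to 120 N. Pads are 22 mm wide; open, the fingers measure 114 mm over their backs; the gripper's body (76 mm by 85 mm) begins 54 mm behind the grasp point. The pads swing forward as they close: fully open they stand 13 mm farther back than shut.
Start: joints at [-1.375, 0.276, 1.505, -0, 1.361, -0.121], TCP at [0.179, -0.546, 0.231] pointing down, gripper open.
Joint ranges: [-2.89, 2.89], [-0.75, 2.08], [0.22, 2.7], [-1.18, 4.32], [0.11, 2.71], [-2.7, 2.7]. Speed limits (rad/s): [2.57, 2.57, 3.14, 3.14, 3.14, 3.14].

### API

Orientations are given as a unit quaternion [w, x, y, z].
In Python, from rig import manip gives the robot as it stands.
- The arm moves only by the tool send_rows, never from a script. Its argument "increments" is a list of rows, each a list of 5 numbers: the opening, from 0 (shut) to 1 (fully open), then the shift along the tool's x, y, z in m, then the turn about the tool's z in rad. A call has 1 to 8 rows; each row shifts and turns the commanded pose from where the row before left it, along the tool's axes as they then stand; what a row does not reach is not made up. A row lasts 1/8 s, in which the tool goes at most 62.5 mm and 10.7 degrees, less where a joint would pass 70% of its speed; a pose out of reach is approached as far as the arm can. A call is refused whole if a number of a shift passes 0.0625 or a number of a turn 0.188, either way. A call with a gripper value outside its range is refused whole. The fingers move at their own pace and stop on an object; "squeeze" is the grip in N (left out, the last holds). Time passes only in rows, so rows that do not move let the fingers close. It gives the time, the measured TCP pose, the force and the opening at its end, in the units of the state.
- manip.get_state(): the state, without advancing time (a new reading comes with each control period).
- manip.get_image(name): name is "scene" or "top" or "wrist"; returns the picture (420x560x3 uint8, red, green, blue); there is no depth.
- manip.calibration(name): a dict with "fx", "fy", "cx", "cy" (pixels), "distortion" ([k1, k2, p1, p2, k3] as OpenCV has them; the pictures are not rectified), "camera_from_world" (4x4, takes a point from world to camera coordinates). Camera axes: x right, y up, looking along -z (the intrinsics and any distortion apply to the point x, -y, -z); pixel columns grow to the right and rows downward; lengths in m; the calibration is good to about 2 mm. A picture is of the moment at which its call begins: read the wrist's pose just before it. calibration takes no time and is no camera call; for the wrist camera it gives the pose at the moment of the call.
- manip.sign_off(): hands the job in, once; it reports no verdict.
The state is a dict: "clock": time; "qpos": joint angles; "qd": joint speeds; "effort": joint torques, N m; "position": TCP position; "ee_rot": TCP orientation; "contact_force": force on the tool from outside, world axes, zero at the start; "moment": the same for the moment, N m; "width": finger opening in m.
Only numpy, scipy, OpenCV 4.12 (cv2) and the standard library are available. Lean on these libraries where they do the work, as an engineer would, in place of code of your own. Each camera call takes 0.05 s, during which the arm holds its last target.

### The job

Press both steel bench dogs on the sawing block fully down, flush with its top, then slide the board outward over them, flat and straight along the block, until its front end is level with the pointer of the marking stand, without the board touching the stand. More than half of the board will then hang out over the edge, so finish while still holding it: keep gripping it or pressing its tail down, so that it stays level on the block, ready to be sawn, and do not let go. Slide the board, do not lift it off the block, and leave the glue bottle, the jar and the hammer where they are.

Things in the scene. Friction and masses are not known exactly. Their poses are not given: they have to be found in the camera images.
- block: Sawing block, a timber fixed to the bench, 420 long x 140 wide x 70 high (mm), long side roughly along world +y. Origin at the centre of its underside; x along its length, +x outward to the edge over which the board is to hang (outer edge at x = +210 mm), y across, z up; top at z = 70 mm. Two dog holes at x = 170, y = +22 and -22 mm.
- block_edge (a point): Middle of the block's outer top edge (block x = 210, y = 0, z = 70 mm).
- dog_a (a joint): Dog a, a round steel pin 20 mm in diameter standing in the block at block x = 170, y = +22 mm. Value = how far it has been pressed down, in m, from 0 (14 mm proud of the block's top) to 0.014 (fully down, flush with the top, where it meets a hard stop). It starts 9 to 14 mm proud. Stiff by friction: takes about 5 N to move and stays where it is left.
- dog_b (a joint): Dog b, the same kind of pin at block x = 170, y = -22 mm, same joint values.
- dog_a_top (a point): Centre of the top face of dog a.
- dog_b_top (a point): Centre of the top face of dog b.
- board: Loose pale wooden board, 300 x 55 x 24 mm, 0.2 to 0.45 kg, flat on the block, roughly along it, wholly behind the dogs, which block its way while they stand proud. Origin at the centre of its underside; x along its length, +x to its front (outward) end, tail end at x = -150 mm, z up. It balances at its middle. Can be gripped from above across its width.
- board_end (a point): Middle of the top edge of the board's front end (board x = +150, y = 0, z = 24 mm).
- stand: Marking stand fixed beyond the block's outer edge, beside the board's path, on the side away from the robot: 64 mm round foot, 12 mm post, thin steel pointer blade (4 mm in x, 22 high) reaching along its +y at the board's height. Origin under the foot's centre; axes parallel to the block's (+x outward). The mark is the blade's middle plane, stand x = 0, 165 to 200 mm beyond the block's edge.
- pointer_tip (a point): Top of the free tip of the pointer blade (stand x = 0, y = +50, z = 100 mm; block y = -50 to -65 mm, so a board centred on the block passes it with 22 to 37 mm to spare).
- glue: White glue bottle, 60 mm in diameter, 120 mm high, a bystander beyond the block. Origin at the centre of its underside.
- jar: Glass screw jar, 68 mm in diameter, 85 mm high, a bystander beyond the block. Origin at the centre of its underside.
- hammer: Hammer lying on the bench between the robot and the stand's side of the block, a bystander, 260 mm long. Origin near its middle, handle to its -x.
Mind the look-alikes: they are no part of the job. What is shaped like the stand but pink is not meant.

How it is judged:
On the way:
1. both dogs pressed fully down while the board is still behind them (value of joint each of dog_a, dog_b above 0.0122 m and x of board_end in the frame of block below 0.155 m), for 0.2 s.
At the end, for the whole second after the job is handed in: Dogs within 1.8 mm of flush; the board's front end within 6 mm of the pointer's plane; board along the block within 0.1 rad, within 30 mm of its centre line, level within 0.06 rad, on the block's top within 5 mm, still, clear of the stand, pressed or gripped by the fingers with over 1 N (value of joint each of dog_a, dog_b above 0.0122 m and x of board_end in the frame of stand between -0.006 and 0.006 m and y of board in the frame of block between -0.03 and 0.03 m and z of board in the frame of block between 0.064 and 0.075 m and angle between the x axis of board and the x axis of block, either way round below 0.1 rad and angle between board's own z axis and vertical below 0.06 rad and contact force between the fingers and board above 1 N and contact force between board and stand below 0.3 N and linear speed of board below 0.02 m/s); the arm keeps its last pose, push and grip.
It fails at once if the board is lifted off the block or over the dogs (z of board in the frame of block above 0.09 m).
It fails at once if the board tips or falls off (angle between board's own z axis and vertical above 0.3 rad or z of board in the frame of block below 0.045 m).
It fails at once if the board touches the marking stand (contact force between board and stand above 0.5 N).
It fails at once if the glue bottle, the jar or the hammer is disturbed (distance of any of glue, jar, hammer from where it was at the start of the episode above 0.02 m).
It also fails if it takes over 54 s, if anything falls off the work surface, if the arm or the gripper's body presses on something with over 40 N, if the wrist force passes 120 N, or if a joint passes its speed limit or range.

## Working session

There is one attempt and no reset: what is moved stays moved. The work goes in short steps, Python scripts to look and compute and a tool call to move; the robot and the scene stay as the last step left them, time stands still between calls to the robot, and variables do not carry over. Pictures are saved under pics/ and viewed, and the job is handed in when it is done.

Besides the shell and the picture viewer there is one more tool, called after "Emit:" as name([rows], argument=value, ...), one row to a line, values as JSON. send_rows: Moves the arm, as the interface text tells. Its arguments: {"type":"object","properties":{"increments":{"type":"array","items":{"type":"array","items":{"type":"number"}}},"squeeze":{"type":"number"}},"required":["increments"]}

```bash
ls; mkdir -p pics; python3 - <<'E'
from rig import manip
import cv2,json
s=manip.get_state();print(s)
for n in ["scene","top","wrist"]:
    c=manip.calibration(n);print(n,c)
    cv2.imwrite(f"pics/{n}0.png",manip.get_image(n)[:,:,::-1])
E
```

```text
pics
{'clock': 0.0, 'qpos': array([-1.37501401e+00,  2.76571566e-01,  1.50613077e+00, -7.87826116e-06,
        1.36069108e+00, -1.21008762e-01]), 'qd': array([-1.23596770e-03, -3.99437212e-05,  5.46706095e-04, -4.48547705e-04,
        3.54095197e-05,  2.25642015e-03]), 'effort': array([-1.87049394e-03, -4.16777623e+01, -2.45804554e+01, -3.30196426e-04,
        1.10798195e-02, -5.71556669e-06]), 'position': array([ 0.17900755, -0.54587156,  0.23045401]), 'ee_rot': array([-6.09598488e-04,  8.09789920e-01, -5.86719247e-01, -6.62636452e-04]), 'contact_force': array([-0.24187894, -0.17776804,  0.05511427]), 'moment': array([ 0.01610244, -0.04110325, -0.00562063]), 'width': 0.08543676642781407}
scene {'fx': 493.21138679866596, 'fy': 493.21138679866596, 'cx': 274.3504721345147, 'cy': 209.098616673283, 'distortion': array([-0.03404041,  0.        ,  0.        ,  0.        ,  0.        ]), 'camera_from_world': array([[-0.82945487,  0.5583521 , -0.01573387,  0.40987838],
       [-0.4336128 , -0.6258819 ,  0.6482683 ,  0.24132025],
       [ 0.35211442,  0.5445317 ,  0.76124941, -1.43038868],
  
[... 379 characters left out ...]
941, -0.52959747],
       [-0.06110348, -0.00978683,  0.99808345, -1.24933078],
       [ 0.        ,  0.        ,  0.        ,  1.        ]])}
wrist {'fx': 364.0612117062053, 'fy': 364.0612117062053, 'cx': 274.2042263251398, 'cy': 209.1501771287059, 'distortion': array([-0.09940369,  0.        ,  0.        ,  0.        ,  0.        ]), 'camera_from_world': array([[ 3.12341682e-01, -9.49969548e-01, -7.29241910e-04,
        -5.74537429e-01],
       [ 9.07876562e-01,  2.98727677e-01, -2.94146092e-01,
         3.81904354e-02],
       [ 2.79647675e-01,  9.12120236e-02,  9.55760192e-01,
        -3.77590432e-01],
       [ 0.00000000e+00,  0.00000000e+00,  0.00000000e+00,
         1.00000000e+00]])}
```

View pics/scene0.png

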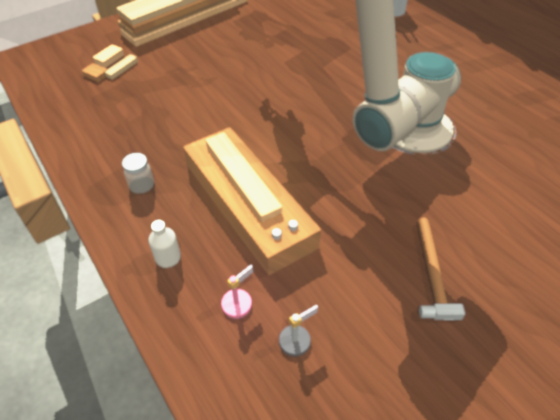

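View pics/top0.png

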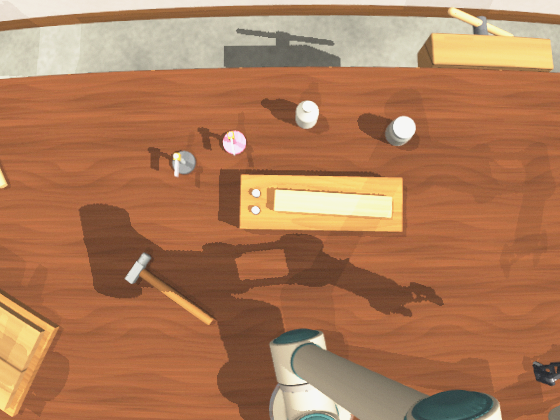

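View pics/wrist0.png

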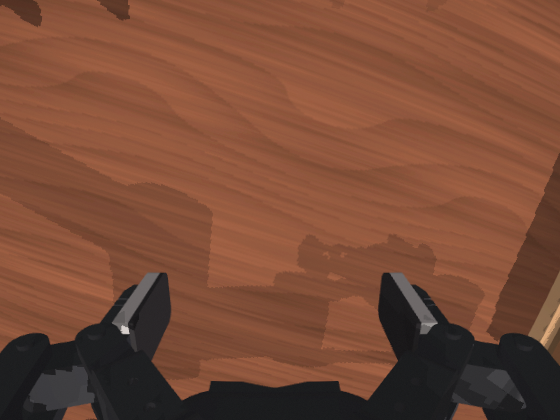

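The scene and top views show the block at top-view px (240–403, 175–232), with its outer end at the left (+y). The dogs are at (255,193) and (255,210). The grey stand is at (183,163), and the pink one at (234,142) is a decoy. I'll zoom in next to measure.

```bash
cat > h.py <<'E'
import numpy as np,cv2
from rig import manip
def bp(name,uv,z,c=None):
    c=c or manip.calibration(name)
    K=np.array([[c['fx'],0,c['cx']],[0,c['fy'],c['cy']],[0,0,1]])
    p=cv2.undistortPoints(np.array([[uv]],float),K,c['distortion'])[0,0]
    T=c['camera_from_world'];R=T[:3,:3];o=-R.T@T[:3,3]
    d=R.T@np.array([p[0],-p[1],-1]); return o+d*(z-o[2])/d[2]
def pj(name,X,c=None):
    c=c or manip.calibration(name)
    K=np.array([[c['fx'],0,c['cx']],[0,c['fy'],c['cy']],[0,0,1]])
    T=c['camera_from_world'];p=T[:3,:3]@np.array(X)+T[:3,3]
    return cv2.projectPoints(np.array([[p[0],-p[1],-p[2]]]),np.zeros(3),np.zeros(3),K,c['distortion'])[0][0,0]
E
python3 - <<'E'
import cv2
a=cv2.imread('pics/top0.png');cv2.imwrite('pics/t1.png',cv2.resize(a[165:240,230:410],None,fx=4.4,fy=4.4,interpolation=cv2.INTER_CUBIC))
cv2.imwrite('pics/t2.png',cv2.resize(a[120:190,140:280],None,fx=5,fy=5,interpolation=cv2.INTER_CUBIC))
a=cv2.imread('pics/scene0.png');cv2.imwrite('pics/s1.png',cv2.resize(a[120:360,175:335],None,fx=2.5,fy=2.5,interpolation=cv2.INTER_CUBIC))
cv2.imwrite('pics/s2.png',cv2.resize(a[200:360,210:340],None,fx=3.7,fy=3.7,interpolation=cv2.INTER_CUBIC))
E
```

```text
(no output)
```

View pics/t1.png

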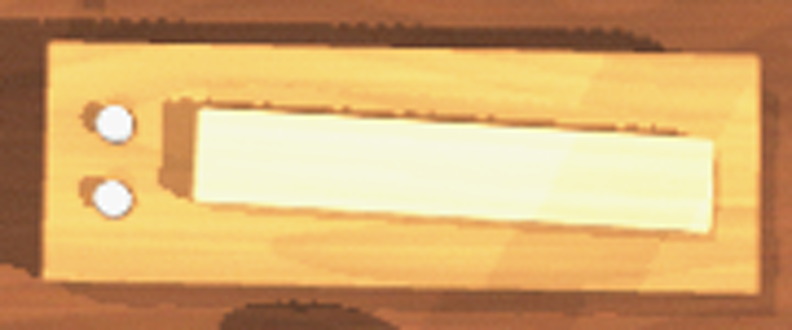

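View pics/t2.png

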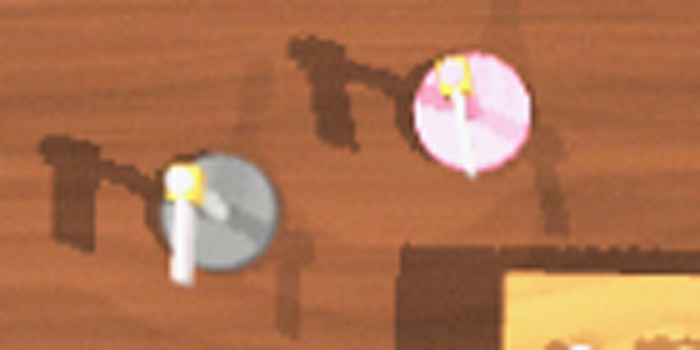

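View pics/s2.png

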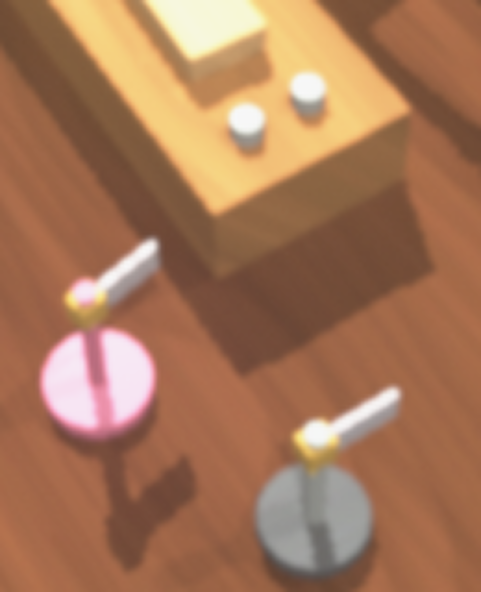

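```bash
cat > m.py <<'E'
from h import *
c=manip.calibration('top')
def t1(U,V,s=4.4,ox=230,oy=165): return ((U+.5)/s-.5+ox,(V+.5)/s-.5+oy)
def t2(U,V): return t1(U,V,5,140,120)
B=[bp('top',t1(*p),.07,c)[:2] for p in [(47,41),(42,280),(759,55),(760,294)]]
print('block',B)
mid_o=(B[0]+B[1])/2;mid_i=(B[2]+B[3])/2
ex=mid_o-mid_i;print('len',np.linalg.norm(ex),np.linalg.norm(B[0]-B[1]));ex/=np.linalg.norm(ex);ey=np.array([-ex[1],ex[0]])
O=(mid_o+mid_i)/2
print('O',O,'yaw',np.arctan2(ex[1],ex[0]))
def blk(X): d=np.array(X)[:2]-O; return np.round([d@ex*1000,d@ey*1000],1)
D=[bp('top',t1(*p),.082,c) for p in [(115,124),(113,199)]]
print('dogs',D,[blk(d) for d in D])
F=[bp('top',t1(*p),.094,c) for p in [(197,107),(194,202),(714,140),(712,233)]]
print('board',F,[blk(f) for f in F])
print('tip',bp('top',t2(180,284),.1,c),blk(bp('top',t2(180,284),.1,c)),blk(bp('top',t2(183,180),.1,c)),'foot',blk(bp('top',t2(219,211),.01,c)))
print('pink tip',blk(bp('top',t2(472,177),.1,c)),'foot',blk(bp('top',t2(472,112),.01,c)))
def s2(U,V): return t1(U,V,3.7,210,200)
cs=manip.calibration('scene')
print('scene tip',blk(bp('scene',s2(395,391),.1,cs)),'corners',[blk(bp('scene',s2(*p),.07,cs)) for p in [(216,212),(409,115)]],'dogs',[blk(bp('scene',s2(*p),.082,cs)) for p in [(309,88),(247,120)]],'foot',blk(bp('scene',s2(314,515),.01,cs)))
E
python3 m.py
```

```text
block [array([0.63364609, 0.18287496]), array([0.49262825, 0.18598016]), array([ 0.62257683, -0.23878598]), array([ 0.48095337, -0.23588404])]
len 0.4219158541677482 0.14105203235877373
O [ 0.55745114 -0.02645372] yaw 1.5438396558325331
dogs [array([0.58271871, 0.14208224, 0.082     ]), array([0.53897487, 0.14339739, 0.082     ])] [array([169.2, -20.7]), array([169.3,  23. ])]
board [array([0.59085479, 0.09403274, 0.094     ]), array([0.53601723, 0.09609649, 0.094     ]), array([ 0.56971214, -0.20486636,  0.094     ]), array([ 0.5158495 , -0.20246871,  0.094     ])] [array([121.3, -30.1]), array([121.9,  24.7]), array([-178. ,  -17.1]), array([-177.1,   36.8])]
tip [0.62487998 0.34582163 0.1       ] [374.  -57.4] [ 374.6 -111.1] foot [ 375.3 -110.7]
pink tip [ 225.7 -114.5] foot [ 237.  -167.6]
scene tip [376.  -61.7] corners [array([211.7, -69.4]), array([214.9,  65.5])] dogs [array([172.6,  21.2]), array([172.8, -23.1])] foot [ 375.5 -110.1]
```

Emit:
send_rows([
  [0,0,0,0,-0.175],
  [0,0,0,0,-0.175],
  [0,0,0,0,-0.175],
  [0,0,0,0,-0.175],
  [0,0,0,0,-0.175],
  [0,0,0,0,-0.175],
  [0,0,0,0,-0.178],
  [0,0,0,0,0],
], squeeze=40)

```text
clock: 1.15
position: [0.1791, -0.5462, 0.231]
ee_rot: [-0.0, 1.0, -0.014, -0.0]
contact_force: [0.4, 0.7, 0.2]
width: 0.0002
```

Emit:
send_rows([
  [0,0.026,-0.053,0,0],
  [0,0.026,-0.053,0,0],
  [0,0.026,-0.053,0,0],
  [0,0.026,-0.053,0,0],
  [0,0.026,-0.053,0,0],
  [0,0.026,-0.053,0,0],
  [0,0.026,-0.053,0,0],
  [0,0.026,-0.053,0,0],
])

```text
clock: 2.15
position: [0.3987, -0.1263, 0.2315]
ee_rot: [0.0, 1.0, -0.015, 0.0]
contact_force: [1.5, -0.1, -0.2]
width: 0.0
```

Emit:
send_rows([
  [0,0.026,-0.053,0,0],
  [0,0.026,-0.053,0,0],
  [0,0.026,-0.053,0,0],
  [0,0.026,-0.053,0,0],
  [0,0.026,-0.053,0.04,0],
  [0,0,0,0.04,0],
  [0,0,0,0,0],
  [0,0,0,0,0],
])

```text
clock: 3.15
position: [0.5322, 0.1268, 0.1574]
ee_rot: [0.0, 1.0, -0.014, 0.001]
contact_force: [-0.3, 0.4, 0.2]
width: -0.0002
```

```bash
python3 - <<'E'
from h import *
s=manip.get_state();print(s['position'],s['ee_rot'],s['qpos'])
for n in ['top','wrist','scene']: cv2.imwrite(f'pics/{n}1.png',manip.get_image(n)[:,:,::-1])
c=manip.calibration('wrist')
for X in [(.5827,.1421,.082),(.539,.1434,.082)]: print(pj('wrist',X,c))
E
```

```text
[0.53221593 0.12679022 0.15737635] [ 1.47177584e-05  9.99903195e-01 -1.38909025e-02  8.01600075e-04] [ 1.06829780e-01  2.85707410e-01  1.68366644e+00 -2.41359870e-04
  1.17063082e+00  1.34706338e-01]
[353.4624421  195.41455905]
[283.14763895 195.22215857]
```

View pics/wrist1.png

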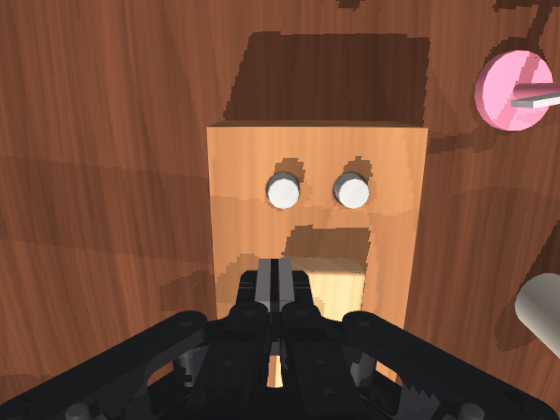

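```bash
python3 - <<'E'
from h import *
c=manip.calibration('wrist')
for uv in [(283,190),(352,190)]: print(bp('wrist',uv,.082,c))
for uv in [(208,126),(428,126)]: print(bp('wrist',uv,.07,c))
T=c['camera_from_world'];print('cam',-T[:3,:3].T@T[:3,3])
E
```

```text
[0.53897498 0.14672605 0.082     ]
[0.58166259 0.14559375 0.082     ]
[0.49356008 0.18598648 0.07      ]
[0.63170473 0.1830401  0.07      ]
cam [0.53417796 0.20160186 0.29941186]
```

Emit:
send_rows([
  [0,0.006,-0.018,0,0],
  [0,0,0,0.035,0],
  [0,0,0,0.032,0],
  [0,0,0,0,0],
])

```text
clock: 3.8
position: [0.5367, 0.1455, 0.0876]
ee_rot: [0.0, 1.0, -0.013, -0.002]
contact_force: [0.3, -0.1, 0.5]
width: 0.0002
```

Emit:
send_rows([
  [0,0,0,0.004,0],
  [0,0,0,0.004,0],
  [0,0,0,0.003,0],
  [0,0,0,0.003,0],
  [0,0,0,0.002,0],
  [0,0,0,0,0],
])

```text
clock: 4.55
position: [0.5394, 0.1453, 0.074]
ee_rot: [-0.0, 1.0, -0.013, 0.002]
contact_force: [1.6, 1.6, 4.9]
width: -0.0001
```

Emit:
send_rows([
  [0,0,0,0.002,0],
  [0,0,0,0.002,0],
  [0,0,0,0,0],
  [0,0,0,0,0],
])

```text
clock: 5.05
position: [0.5393, 0.1453, 0.07]
ee_rot: [-0.0, 1.0, -0.013, 0.001]
contact_force: [1.6, 1.6, 8.2]
width: 0.0002
```

Emit:
send_rows([
  [0,0,0,0.001,0],
  [0,0,0,0,0],
  [0,0,0,0,0],
])

```text
clock: 5.42
position: [0.5394, 0.1453, 0.07]
ee_rot: [-0.0, 1.0, -0.013, 0.002]
contact_force: [1.5, 2.4, 12.8]
width: -0.0002
```

Emit:
send_rows([
  [0,0,0,0.002,0],
  [0,0,0,0,0],
  [0,0,0,0,0],
])

```text
clock: 5.8
position: [0.5395, 0.1453, 0.0698]
ee_rot: [-0.0, 1.0, -0.013, 0.002]
contact_force: [-2.5, 1.2, 24.4]
width: 0.0001
```

Emit:
send_rows([
  [0,0,0,-0.015,0],
  [0,0,0,-0.015,0],
  [0,0.043,0,0,0],
  [0,0,0,0.014,0],
  [0,0,0,0,0],
])

```text
clock: 6.42
position: [0.5795, 0.1434, 0.0808]
ee_rot: [0.0, 1.0, -0.013, -0.002]
contact_force: [-0.7, -0.2, 0.1]
width: -0.0002
```

Emit:
send_rows([
  [0,0,0,0.004,0],
  [0,0,0,0.004,0],
  [0,0,0,0.004,0],
  [0,0,0,0.003,0],
  [0,0,0,0,0],
  [0,0,0,0,0],
])

```text
clock: 7.18
position: [0.5794, 0.1435, 0.0699]
ee_rot: [0.0, 1.0, -0.013, -0.0]
contact_force: [-5.6, -1.7, 16.7]
width: 0.0002
```

Emit:
send_rows([
  [0,0,0,0.002,0],
  [0,0,0,0,0],
  [0,0,0,0,0],
])

```text
clock: 7.55
position: [0.5795, 0.1435, 0.0698]
ee_rot: [0.0, 1.0, -0.013, 0.0]
contact_force: [-7.1, -2.3, 27.6]
width: 0.0001
```

Emit:
send_rows([
  [0,0,0,-0.03,0],
  [1,0,0,-0.03,0],
  [1,0,0.04,-0.03,0],
  [1,-0.02,0.04,0,0],
  [1,0,0,0,0],
])

```text
clock: 8.18
position: [0.5562, 0.0625, 0.1552]
ee_rot: [0.0, 1.0, -0.014, -0.001]
contact_force: [0.4, 0.0, 0.1]
width: 0.0723
```

```bash
python3 - <<'E'
from h import *
s=manip.get_state();print(s['position'],s['ee_rot'],s['width'])
c=manip.calibration('wrist')
for n in ['wrist','scene']: cv2.imwrite(f'pics/{n}2.png',manip.get_image(n)[:,:,::-1])
np.save('c2.npy',c,allow_pickle=True)
a=cv2.imread('pics/scene2.png');cv2.imwrite('pics/s3.png',cv2.resize(a[160:300,190:340],None,fx=4,fy=4,interpolation=cv2.INTER_CUBIC))
E
```

```text
[0.55619496 0.06252681 0.15523771] [ 3.74488280e-04  9.99896217e-01 -1.43409197e-02 -1.32408984e-03] 0.07226410328268727
```

View pics/wrist2.png

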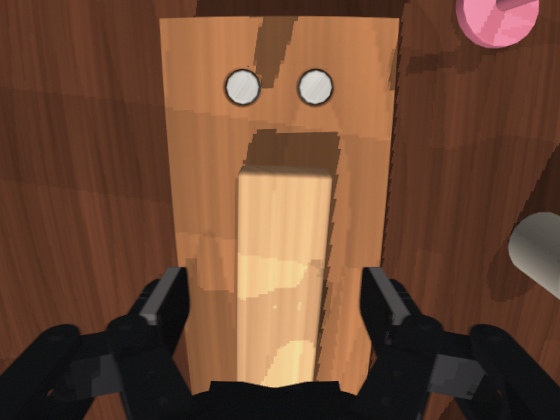

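View pics/s3.png

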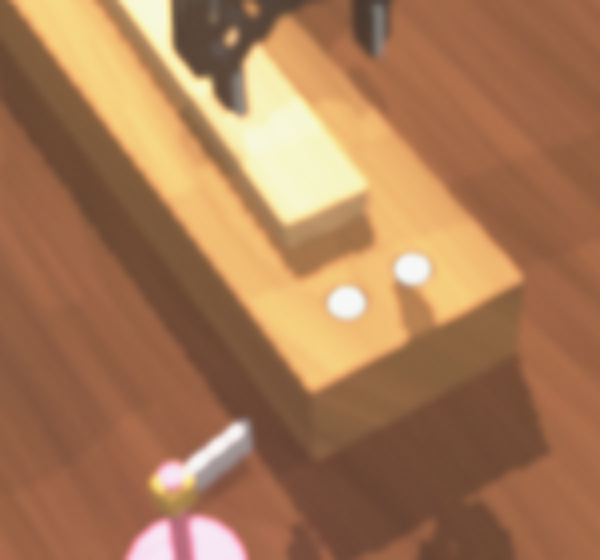

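Emit:
send_rows([
  [1,-0.001,0.057,0,0],
  [1,-0.001,0.057,0,0],
  [1,-0.001,0.057,0,0],
  [1,-0.001,0.056,0,0.04],
  [1,0,0,0.04,0],
  [1,0,0,0,0],
  [1,0,0,0,0],
])

```text
clock: 9.15
position: [0.5497, -0.1614, 0.1156]
ee_rot: [-0.0, 0.999, -0.032, 0.0]
contact_force: [-0.2, 0.4, 1.0]
width: 0.0853
```

```bash
python3 - <<'E'
from h import *
s=manip.get_state();print(s['position'],s['ee_rot'],s['width'])
c=manip.calibration('wrist')
cv2.imwrite(f'pics/wrist3.png',manip.get_image('wrist')[:,:,::-1])
np.save('c3.npy',c,allow_pickle=True)
E
```

```text
[ 0.54969402 -0.16141645  0.1155998 ] [-1.40393827e-04  9.99480443e-01 -3.22306938e-02  8.65306749e-05] 0.08532734716299549
```

View pics/wrist3.png

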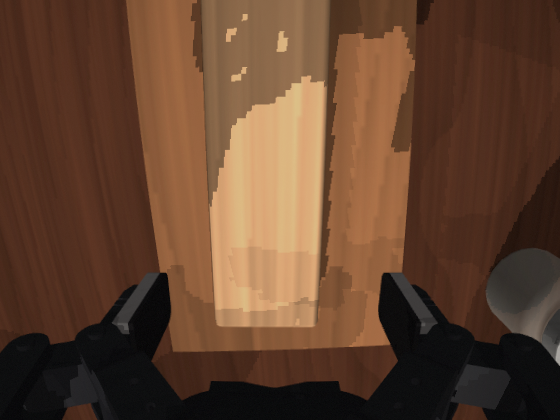

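Emit:
send_rows([
  [1,-0.004,0,0.02,0],
  [1,0,0,0.012,0],
  [1,0,0,0.006,0],
  [1,0,0,0,0],
])

```text
clock: 9.7
position: [0.5453, -0.162, 0.0773]
ee_rot: [0.0, 0.999, -0.033, 0.0]
contact_force: [2.3, -0.6, 1.3]
width: 0.0859
```

Emit:
send_rows([
  [0.6,0,0,0,0],
  [0.6,0,0,0,0],
  [0.3,0,0,0,0],
  [0.3,0,0,0,0],
  [0.3,0,0,0,0],
], squeeze=30)

```text
clock: 10.32
position: [0.5455, -0.1624, 0.0779]
ee_rot: [0.0, 0.999, -0.033, 0.001]
contact_force: [-0.1, 0.1, 4.9]
width: 0.0547
```

Emit:
send_rows([
  [0.3,0,-0.005,0,-0.01],
  [0.3,0,-0.01,0,-0.01],
  [0.3,0,-0.01,0,-0.01],
  [0.3,0,-0.01,0,-0.009],
  [0.3,0.001,-0.01,0,0],
  [0.3,0.001,-0.01,0,0],
  [0.3,0,0,0,0],
])

```text
clock: 11.2
position: [0.5499, -0.107, 0.0779]
ee_rot: [0.0, 1.0, -0.013, 0.001]
contact_force: [0.5, -0.8, 6.5]
width: 0.0542
```

```bash
python3 - <<'E'
from h import *
s=manip.get_state();print(s['position'],s['ee_rot'],s['width'],s['contact_force'])
cv2.imwrite(f'pics/top4.png',manip.get_image('top')[:,:,::-1]);cv2.imwrite(f'pics/scene4.png',manip.get_image('scene')[:,:,::-1])
a=cv2.imread('pics/top4.png');cv2.imwrite('pics/t4.png',cv2.resize(a[130:250,160:410],None,fx=3.2,fy=3.2,interpolation=cv2.INTER_CUBIC))
E
```

```text
[ 0.54991404 -0.10697421  0.07789834] [ 4.23473214e-04  9.99916825e-01 -1.28687915e-02  7.46699933e-04] 0.05423828470201232 [ 0.52508995 -0.76953932  6.48233527]
```

View pics/t4.png

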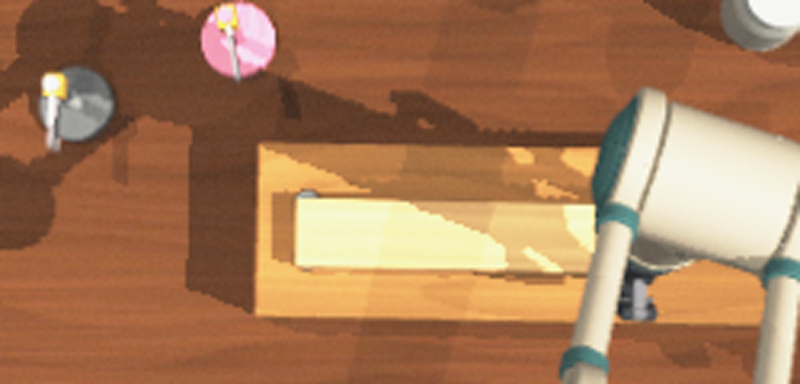

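View pics/scene4.png

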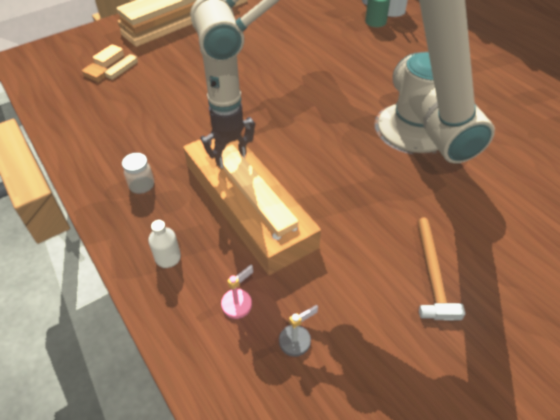

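Emit:
send_rows([
  [0.3,0,-0.01,0,0],
  [0.3,0,-0.02,0,0],
  [0.3,0,-0.02,0,0],
  [0.3,0,-0.02,0,0],
  [0.3,0,-0.02,0,0],
  [0.3,0,-0.01,0,0],
  [0.3,0,0,0,0],
])

```text
clock: 12.18
position: [0.5524, -0.0065, 0.0779]
ee_rot: [0.0, 1.0, -0.013, 0.001]
contact_force: [-0.3, -0.4, 6.4]
width: 0.0539
```

Emit:
send_rows([
  [0.3,0,-0.01,0,0],
  [0.3,0,-0.02,0,0],
  [0.3,0,-0.02,0,0],
  [0.3,0,-0.02,0,0],
  [0.3,0,-0.01,0,0],
  [0.3,0,0,0,0],
  [0.3,0,0,0,0],
])

```text
clock: 13.05
position: [0.5544, 0.0734, 0.0779]
ee_rot: [-0.0, 1.0, -0.013, 0.001]
contact_force: [0.3, -0.1, 7.2]
width: 0.0539
```

```bash
python3 - <<'E'
from h import *
s=manip.get_state();print(s['position'],s['ee_rot'],s['width'],s['contact_force'])
for n in ['top','scene','wrist']:cv2.imwrite(f'pics/{n}5.png',manip.get_image(n)[:,:,::-1])
np.save('c5.npy',manip.calibration('wrist'),allow_pickle=True)
a=cv2.imread('pics/top5.png');cv2.imwrite('pics/t5.png',cv2.resize(a[140:230,160:290],None,fx=6,fy=6,interpolation=cv2.INTER_CUBIC))
a=cv2.imread('pics/scene5.png');cv2.imwrite('pics/s5.png',cv2.resize(a[220:370,250:380],None,fx=4,fy=4,interpolation=cv2.INTER_CUBIC))
E
```

```text
[0.55442979 0.07339112 0.07788282] [-2.42819069e-04  9.99916259e-01 -1.29264815e-02  5.67689518e-04] 0.0539380080769174 [ 0.34593874 -0.10752778  7.17340523]
```

View pics/t5.png

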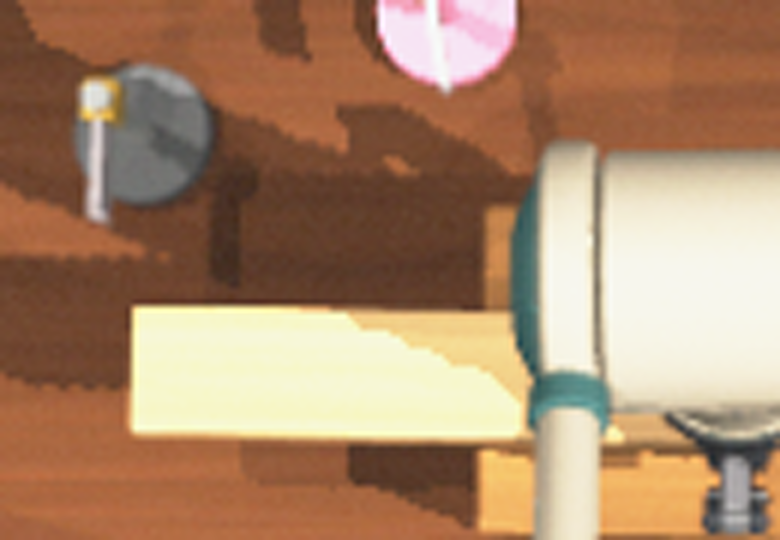

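View pics/s5.png

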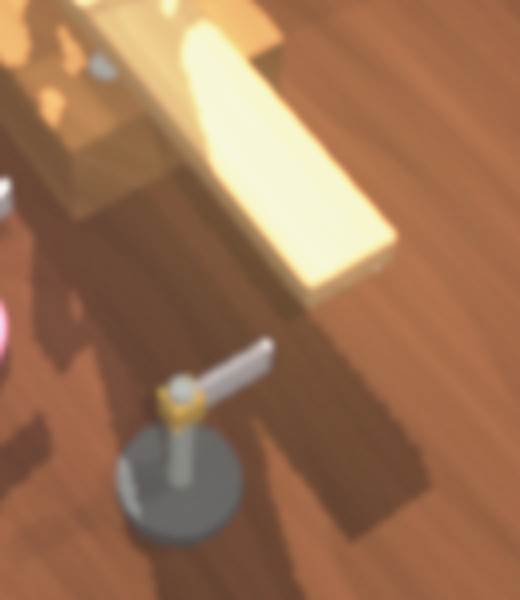

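View pics/wrist5.png

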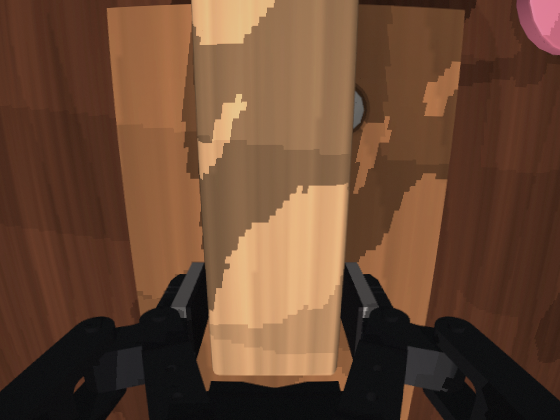

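```bash
cat >> m.py <<'E'
print('-----')
def t5(U,V): return t1(U,V,6,160,140)
def s5(U,V): return t1(U,V,4,250,220)
print('front top',[blk(bp('top',t5(*p),.094,c)) for p in [(131,306),(131,436)]])
print('tip top',[blk(bp('top',t5(u,221),.1,c)) for u in (88,93,97,105)])
print('foot edges',[blk(bp('top',t5(*p),.01,c)) for p in [(74,135),(214,135),(145,64),(145,206)]])
print('front scene',[blk(bp('scene',s5(*p),.094,cs)) for p in [(310,290),(397,237)]])
print('tip scene',[blk(bp('scene',s5(*p),.1,cs)) for p in [(262,342),(266,340),(270,342)]])
print('foot scene',[blk(bp('scene',s5(*p),.01,cs)) for p in [(180,482)]])
E
python3 m.py | sed -n '/-----/,$p'
```

```text
-----
front top [array([358.9, -21.9]), array([357. ,  33.6])]
tip top [array([377.5, -57.3]), array([375.3, -57.3]), array([373.6, -57.3]), array([370.1, -57.4])]
foot edges [array([ 407.4, -109.6]), array([ 342.3, -110.3]), array([ 375.6, -142.9]), array([373. , -77.1])]
front scene [array([361. , -24.7]), array([360.1,  29.9])]
tip scene [array([374.3, -63.5]), array([374.5, -61.2]), array([376.4, -60.2])]
foot scene [array([ 378. , -111.5])]
```

Emit:
send_rows([
  [0.3,0,-0.005,0,0],
  [0.3,0,-0.005,0,0],
  [0.3,0,-0.005,0,0],
  [0.3,0,0,0,0],
  [0.3,0,0,0,0],
])

```text
clock: 13.82
position: [0.5548, 0.0871, 0.0779]
ee_rot: [0.001, 1.0, -0.013, 0.001]
contact_force: [-0.1, -3.9, 6.9]
width: 0.0544
```

```bash
python3 - <<'E'
from h import *
s=manip.get_state();print(s['position'],s['ee_rot'],s['width'],s['contact_force'])
for n in ['top','scene','wrist']:cv2.imwrite(f'pics/{n}6.png',manip.get_image(n)[:,:,::-1])
a=cv2.imread('pics/top6.png');cv2.imwrite('pics/t6.png',cv2.resize(a[150:220,165:235],None,fx=8,fy=8,interpolation=cv2.INTER_CUBIC))
a=cv2.imread('pics/scene6.png');cv2.imwrite('pics/s6.png',cv2.resize(a[260:330,285:365],None,fx=8,fy=8,interpolation=cv2.INTER_CUBIC))
E
```

```text
[0.55483544 0.08706648 0.07790648] [ 8.18318533e-04  9.99916116e-01 -1.29149350e-02  5.44760118e-04] 0.0544033760310036 [-0.14368326 -3.90817206  6.93745876]
```

View pics/t6.png

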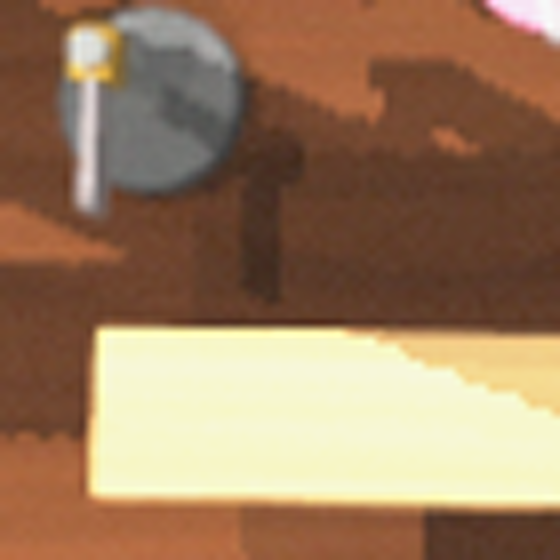

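View pics/s6.png

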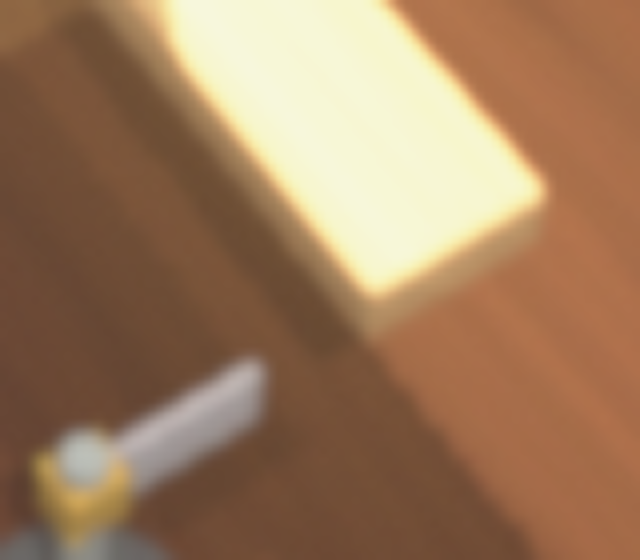

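```bash
cat >> m.py <<'E'
print('=====')
def t6(U,V): return t1(U,V,8,165,150)
def s6(U,V): return t1(U,V,8,285,260)
print('front top',[blk(bp('top',t6(*p),.094,c)) for p in [(96,328),(90,495)]])
print('front scene',[blk(bp('scene',s6(*p),.094,cs)) for p in [(372,296),(546,190)]])
def W(x,y,z): return [*(O+ex*x+ey*y),z]
def inv(name,cc,s,ox,oy,P):
    u=pj(name,P,cc); return np.round([(u[0]-ox+.5)*s-.5,(u[1]-oy+.5)*s-.5],1)
for xm in (.3725,.375,.3775):
  print(xm,'top',[inv('top',c,8,165,150,W(xm+d,-.0575,z)) for d,z in[(.002,.1),(-.002,.1),(-.002,.078),(.002,.078)]],
   'scene',[inv('scene',cs,8,285,260,W(xm+d,-.0605,z)) for d,z in[(.002,.1),(-.002,.1),(.002,.078)]])
E
python3 m.py | sed -n '/=====/,$p'
python3 - <<'E'
import cv2
a=cv2.imread('pics/top6.png')
print(a[172:180,170:184].sum(2))
E
```

```text
=====
front top [array([371.5, -21.7]), array([371.6,  31.8])]
front scene [array([373.2, -24.2]), array([372.6,  30.1])]
0.3725 top [array([ 86.6, 214.3]), array([ 99. , 214.4]), array([114.4, 224. ]), array([102.2, 223.9])] scene [array([255. , 359.2]), array([245.3, 346.8]), array([250.5, 404.2])]
0.375 top [array([ 78.9, 214.2]), array([ 91.3, 214.3]), array([106.8, 223.9]), array([ 94.7, 223.8])] scene [array([261.1, 366.9]), array([251.4, 354.5]), array([256.5, 411.9])]
0.3775 top [array([ 71.2, 214.1]), array([ 83.6, 214.2]), array([ 99.2, 223.8]), array([ 87.1, 223.7])] scene [array([267.2, 374.7]), array([257.5, 362.2]), array([262.5, 419.6])]
[[217 227 218 209 413 644 608 331 318 313 327 336 342 344]
 [233 218 224 217 415 623 566 333 293 247 263 265 281 278]
 [229 230 235 232 416 601 525 327 284 207 208 208 208 194]
 [233 235 235 229 370 523 470 335 274 228 220 218 202 211]
 [230 235 233 236 274 351 365 313 275 225 223 227 231 234]
 [293 271 228 228 222 242 256 268 244 225 234 222 219 215]
 [340 324 295 279 230 232 233 231 226 229 231 223 226 224]
 [332 344 335 319 296 277 221 222 223 233 221 232 225 232]]
```

Emit:
send_rows([
  [0.3,0,-0.002,0,0],
  [0.3,0,-0.002,0,0],
  [0.3,0,0,0,0],
  [0.3,0,0,0,0],
])

```text
clock: 14.48
position: [0.5549, 0.0905, 0.0779]
ee_rot: [0.001, 1.0, -0.013, 0.001]
contact_force: [-0.3, -5.3, 7.5]
width: 0.0542
```

```bash
python3 - <<'E'
from h import *
s=manip.get_state();print(s['position'],s['ee_rot'],s['width'],s['contact_force'])
for n in ['top','scene','wrist']:cv2.imwrite(f'pics/{n}7.png',manip.get_image(n)[:,:,::-1])
a=cv2.imread('pics/top7.png');cv2.imwrite('pics/t7.png',cv2.resize(a[150:220,165:235],None,fx=8,fy=8,interpolation=cv2.INTER_CUBIC))
a=cv2.imread('pics/scene7.png');cv2.imwrite('pics/s7.png',cv2.resize(a[260:330,285:365],None,fx=8,fy=8,interpolation=cv2.INTER_CUBIC))
E
```

```text
[0.55493907 0.09051359 0.0778812 ] [ 1.25490718e-03  9.99916140e-01 -1.28796942e-02  5.01759876e-04] 0.05417403428089342 [-0.32358529 -5.29212682  7.5194236 ]
```

View pics/t7.png

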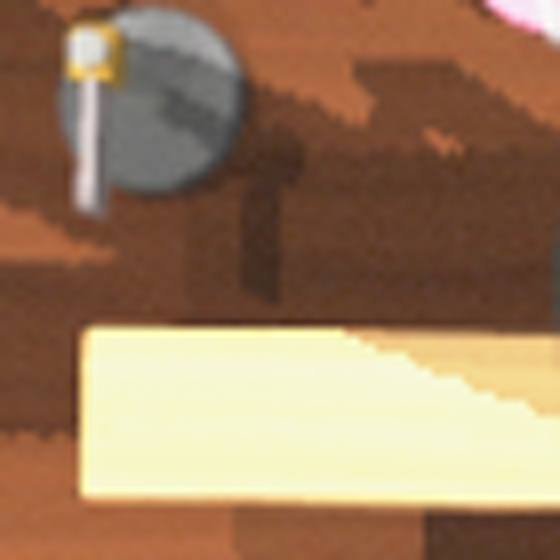

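View pics/s7.png

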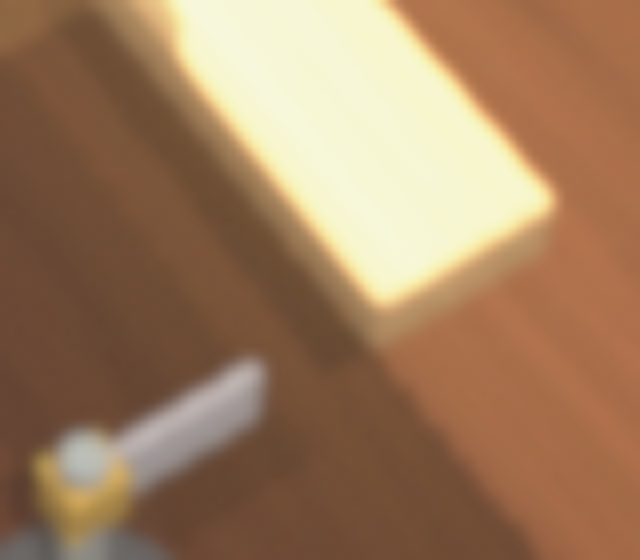

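View pics/scene7.png

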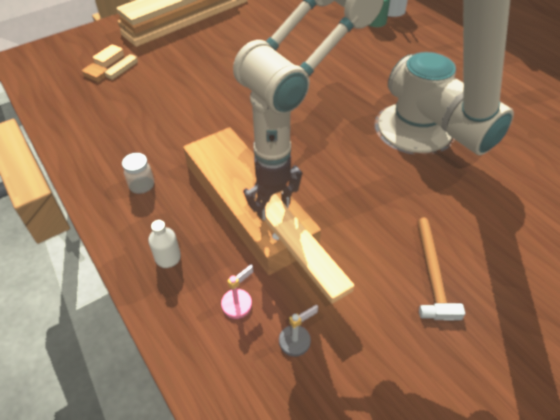

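View pics/wrist7.png

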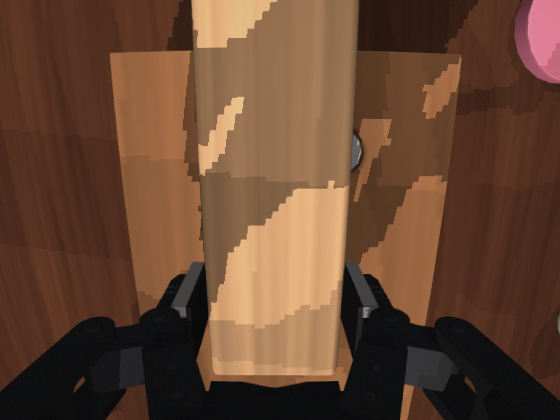

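```bash
cat >> m.py <<'E'
print('#####')
print('front top',[blk(bp('top',t6(*p),.094,c)) for p in [(81,328),(79,495)]])
print('front scene',[blk(bp('scene',s6(*p),.094,cs)) for p in [(382,306),(555,200)]])
print([blk(bp('scene',s6(*p),.1,cs)) for p in [(255,355),(267,368)]])
E
python3 m.py | sed -n '/#####/,$p'
```

```text
#####
front top [array([376.4, -21.7]), array([375.1,  31.8])]
front scene [array([376.8, -23.8]), array([376.1,  30.2])]
[array([373.6, -59.9]), array([378. , -59.5])]
```

```bash
python3 -c "
from rig import manip
s=manip.get_state();print(s['qd'],s['width'],s['clock']);print(manip.sign_off())"
```

```text
[ 0.00100484  0.00036348  0.00041642 -0.00139484  0.00047703 -0.00041233] 0.0541299968644932 14.625
the job is handed in; nothing more can be done
None
```

I pressed both dogs down, slid the board out to the grey stand's pointer and handed the job in still gripping the tail. No verdict comes back, so these are my own checks.

- **Dogs:** I pressed each with the closed fingers until it met a hard stop, at a tool height of 69.8 mm and 24–28 N. Pictures taken before the slide showed both flush, with the board still behind them.
- **Slide:** I gripped the board near its tail with 30 N, turned it about 0.04 rad to line up with the block and slid it about 255 mm at constant height.
- **Front end:**

| View | Board front (mm along block) | Pointer plane (mm along block) |
|---|---|---|
| Top | 375.8 | about 376 |
| Scene | 376.4 | about 376 |

  They agree to about 1 mm, and the limit is 6 mm.
- **Board position:** It lies about 4 mm off the block's centre line. The gap to the pointer tip is about 35 mm, so it is well clear of the stand.
- **Grip at hand-in:** The finger opening was 54 mm on the board, and the arm was still. About 7.5 N of vertical force showed on the tool.
- **Bystanders:** The bottle, jar and hammer look unmoved in the scene picture; I did not measure them.

Two readings were less certain. The top and scene views differ by 1–2 mm, which matches the stated calibration error. About 5 N of force along the slide remained after the last move, probably friction on the block, though both cameras showed the board moving as commanded.

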